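Sort two test cartridges by tag, then release the catch and hold the clamp lever shut

TASK

Sort the two white test cartridges by their coloured tags: seat the green-tagged one flat in the nest of the clamp station and the red-tagged one flat in the red reject tray. Once both are in and released, flip the station's red safety catch fully aside, then take the black bar of the clamp lever in the fingers and pull it over towards the nest, all the way to its stop, so that the sprung foot presses firmly on the green cartridge. Finish while still holding the lever there (it springs open if let go), and leave the vials, the loose cap and the computer mouse undisturbed.

Things in the scene. Friction and masses are not known exactly. Their poses are not given: they have to be found in the camera images.
- cart_green: white test cartridge with a GREEN tag on top and ends, loose, about 70 g. Base 60 (x) x 36 (y) x 26 mm high with a 46 x 36 x 8 mm step on top: 34 mm high in all. Grasp across its flat long sides, 36 mm apart. Origin: centre of the underside, z up. It starts upright on the table and may be seated either way round
- cart_red: the same cartridge with a RED tag. The two cartridges and the reject tray lie on the robot's right; which lies where varies
- nest (a point): floor centre of the aluminium nest of the clamp station (fixed), 13 mm above the table. Pocket 70 (x) x 44 (y) mm, 13 mm deep, walls 5 mm thick. Axes = station axes: x from the nest to the lever hinge, away from the robot; y left; z up; turned up to 12 degrees. Nearest part above: the opened clamp's foot, 70 mm off along x, about 160 mm over the table
- reject_floor (a point): centre of the floor of the red plastic reject tray (fixed), 5 mm above the table. The pocket is 74 mm along its x by 50 mm along its y and 13 mm deep, walls 5 mm thick
- catch (a joint): angle of the safety catch, rad. The catch is a red L turning about the station's x axis at catch_pivot. At 0 (starts 0 to 0.12) its tongue lies level across the lever's path and its thumb tab stands upright. Pushing the tab over to the station's +y (about 2 N) raises the tongue; lever free from 0.85, fully aside 1.45 with the tab lying out to +y. Friction keeps it where it is left
- catch_pivot (a point): pivot of the catch, under the tab: from the nest 70 mm along x, 115 mm along y (left); 110 mm above the table. Station axes. The thumb tab is 24 mm wide (x), 6 mm thick, 51 mm long from here. The tongue runs 72 mm to -y, 20 to 33 mm further along x, 14 mm high. Between tab and raised clamp arm 100 mm are free along y
- catch_tab (a point): middle of the catch's thumb tab, 50 mm from the pivot, 1 mm short of its end; moves with the catch
- lever (a joint): angle of the clamp lever, rad. 0: open, handle leaning back 0.7 rad away from the robot, clamp arm up. Grows as the bar is pulled over towards the robot, to the stop at 1.4: handle leaning 0.7 rad over the nest, arm level. A spring opens it; at the bar 2 to 5 N on the way, 10 to 13 N at the stop. The foot meets a seated cartridge at 1.35. Blocked while the catch is closed
- lever_hinge (a point): middle of the lever's hinge, whose line runs along the station's y: 120 mm along x from the nest, 70 mm above the table. Axes are the station's
- grip_bar: black round bar of the lever's handle, 16 mm thick, 124 mm long along the station's y, 125 mm from the hinge line; origin in its middle. Two side arms 12 mm thick carry it 55 mm left and right of the middle; 98 mm between them is free for fingers. It rolls in its arms. It swings with the lever: 166 mm above the table at both ends of the swing, 195 mm half-way
- foot: black rubber foot 20 mm across on a sprung pin at the end of the clamp arm, 120 mm from the hinge. Gives up to 9 mm (2.4 N at first, then 1.2 N per mm); presses about 9 N on a seated cartridge with the lever at its stop. Origin on the arm's middle line, 29 mm from the foot's face
- vial_a: capped glass vial, 22 mm wide, 47 mm high, standing loose on the table beyond the station: leave alone
- vial_b: another such vial, near the cartridges: leave alone
- cap: loose aluminium cap, 20 mm wide, 12 mm high, on the table near the cartridges: leave alone
- mouse: black computer mouse, 105 x 58 x 30 mm, on a blue mat to the right: leave alone

How it is judged:
By the outcome, as a careful person would: the job done as asked, in the order asked, and still so for the second after the job is handed in, while the arm keeps its last pose, push and grip.
It also fails if it takes over 72 s, if anything falls off the work surface, if the arm or the gripper's body presses on something with over 40 N, if the wrist force passes 120 N, or if a joint passes its speed limit or range.

ROBOT

A 7-joint arm with a two-finger parallel gripper is mounted at the origin on the work surface. World frame = base frame: x ahead of the robot, y to its left, z up, the work surface at z = 0. Lengths are in mm, angles in rad, forces in N, time in s.
With the tool pointing down it reaches from about 425 to 1025 mm from the base axis. Payload 3.6 kg.
Tool frame: the origin (TCP) lies midway between the tips of the shut fingers; the grasp point (between the pads) lies 19 mm behind it (robot.tcp_to_grasp is the distance from the TCP to the grasp point, in mm); z points along the fingers, y is the line along which they close (so a half turn about z gives the same grasp; the last joint's range is limited). The gripper opens to 85 mm and grips with 20 to 120 N. Pads are 22 mm wide; open, the fingers measure 114 mm over their backs; the gripper's body (76 mm by 85 mm) begins 54 mm behind the grasp point. The pads swing forward as they close: fully open they stand 13 mm farther back than shut.
Start: joints at [-1.278, 0.591, 0.048, 1.609, -0.033, 0.943, -0.034], TCP at [272.814, 671.716, 231.302] pointing down, gripper open.
Joint ranges: [-2.69, 2.69], [-0.47, 2.24], [-1.27, 1.36], [0.19, 2.51], [-1.53, 4.68], [0.08, 2.07], [-3.09, 3.09]. Speed limits (rad/s): [2.57, 2.57, 3.14, 3.14, 3.14, 3.14, 3.14].

INTERFACE

Orientations are given as a unit quaternion [w, x, y, z].
In Python, from station import robot, effector, sensors, viewer, models gives the robot as it stands. Calls block until the motion is done:
- robot.reach(position, orientation): joint-space move of the TCP to a pose.
- robot.move_linear(position, vel=150, rot=None): straight line of the TCP; rot=None keeps the orientation; vel is the mean speed in mm/s.
- robot.move_j(angles): joint-space move.
- effector.move_gripper(opening, newtons=None): finger opening in mm; newtons is the grip in N (None keeps the last); returns when the fingers have stopped.
- robot.dwell(seconds).
- robot.inverse_kinematics(position, orientation): joint angles nearest the present ones, or None.
- sensors.read_state(): the state.
- viewer.grab_frame(name): name is "scene" or "top" or "wrist"; returns (picture, depth): 400x640x3 uint8, blue, green, red; 400x640 float32, mm along the optical axis (not along the pixel's ray), 0 where there is no reading.
- viewer.camera_params(name): a dict with "fx", "fy", "cx", "cy" (pixels), "R" (3x3) and "t" (3): a world point X has camera coordinates R X + t; the wrist camera has in their place "T_tool_cam" (4x4, takes a point from camera to tool coordinates, whose origin is the TCP and whose axes are the flange's). Camera axes: x right, y down, z forward; pixel columns grow to the right and rows downward; lengths in mm; the calibration is good to about 2 mm. A picture is of the moment at which its call begins: read the wrist's pose just before it. camera_params takes no time and is no camera call.
A pose or a line that the arm cannot do raises robot.Unreachable and nothing moves.
- robot.sign_off(): hands the job in; it is judged then, once.
Trained networks look in the newest picture that a camera, given by its name, has taken for a name from the list of things; names that differ only in an ending like _2 or _b are one class to them, and where a whole thing is asked for, a point or a joint stands for the part that bears it (a point fixed in the world has none). Each returns a list of dicts, best first, with "conf" (0 to 1); they miss things now and then, are a little off and sometimes report something else, mostly with a low value. They report only what shows in the picture. A call takes as long as a camera call.
- models.outline_of(thing, camera): "mask" (400x640 bool, what is visible of it) and "box" ([centre column, centre row, width, height] in pixels, round what is visible of it).
The state is a dict: "clock": time; "qpos": joint angles; "qvel": joint speeds; "tau": joint torques, N m; "tcp_pos": TCP position; "ee_rot": TCP orientation; "ft_force": force on the tool from outside, world axes, zero at the start; "moment": the same for the moment, N m; "opening": finger opening in mm; "finger_force": force on a finger pad.
Only numpy, scipy, OpenCV 4.12 (cv2) and the standard library are available. Lean on these libraries where they do the work, as an engineer would, in place of code of your own. Each camera call takes 0.05 s, during which the arm holds its last target. There are 200 camera calls.

## Working session

There is one attempt and no reset: what is moved stays moved. The work goes in short steps, each a Python script; the robot and the scene stay as the last script left them, time stands still between calls to the robot, and variables do not carry over. Pictures are saved under pics/ and viewed, at most 10 in all, crops included, and the job is handed in when it is done.

```bash
ls; mkdir -p pics; python3 - <<'E'
from station import robot, effector, sensors, viewer, models
import cv2, numpy as np, pickle
D={}
for c in ("scene","top"):
    im,d=viewer.grab_frame(c); D[c]=(im,d,viewer.camera_params(c)); cv2.imwrite(f"pics/{c}0.png",im)
    for n in ["cart_green","cart_red","nest","reject_floor","catch","catch_tab","grip_bar","vial_a","cap","mouse","foot"]:
        try:
            r=models.outline_of(n,c)
            print(c,n,[(round(x["conf"],2),[int(v) for v in x["box"]],int(x["mask"].sum())) for x in r[:3]])
            D[c,n]=r
        except Exception as e: print(c,n,e)
pickle.dump(D,open("d0.pkl","wb"))
for c in("scene","top"): print({k:np.round(v,3).tolist() for k,v in D[c][2].items()})
print({k:np.round(v,3).tolist() for k,v in viewer.camera_params("wrist").items()})
print(sensors.read_state())
E
```

```text
pics
scene cart_green [(0.93, [316, 255, 22, 23], 480), (0.72, [266, 275, 6, 9], 70)]
scene cart_red [(0.86, [294, 216, 25, 24], 355)]
scene nest [(0.71, [405, 187, 98, 92], 4435)]
scene reject_floor [(0.55, [267, 275, 6, 5], 71)]
scene catch [(0.73, [403, 187, 99, 93], 4542), (0.67, [434, 153, 25, 29], 223)]
scene catch_tab [(0.73, [437, 153, 25, 27], 172)]
scene grip_bar [(0.59, [433, 169, 45, 14], 338)]
scene vial_a [(0.67, [397, 270, 12, 18], 173), (0.45, [246, 206, 8, 16], 118)]
scene cap []
scene mouse [(0.61, [175, 290, 52, 38], 1154)]
scene foot []
top cart_green [(0.71, [337, 194, 8, 23], 274)]
top cart_red [(0.81, [323, 254, 16, 22], 265)]
top nest [(0.74, [203, 214, 103, 122], 6918)]
top reject_floor [(0.72, [325, 250, 20, 25], 362), (0.6, [389, 236, 29, 38], 751), (0.58, [200, 206, 8, 9], 60)]
top catch [(0.8, [172, 199, 40, 23], 346)]
top catch_tab [(0.86, [170, 199, 45, 17], 315)]
top grip_bar [(0.84, [216, 155, 47, 14], 320)]
top vial_a [(0.48, [358, 290, 9, 7], 59), (0.45, [293, 137, 4, 13], 84)]
top cap [(0.18, [217, 154, 50, 15], 370)]
top mouse [(0.8, [450, 228, 30
[... 662 characters left out ...]
[-1.27850799,  0.59117542,  0.04841849,  1.608537  , -0.03329117,
        0.94272745, -0.03369216]), 'qvel': array([ 1.08728860e-03, -2.94568757e-04, -2.62839125e-04,  1.49797938e-03,
       -2.32698353e-04,  1.35445328e-05,  1.45717884e-03]), 'tau': array([-4.83220572e-05, -5.48644495e+01,  1.54610630e+00, -1.98535556e+01,
        9.35387739e-03,  1.46920487e-03,  9.82343167e-07]), 'tcp_pos': array([272.8121595 , 671.68641589, 231.30678541]), 'ee_rot': array([ 1.78698633e-05,  1.91685611e-01,  9.81456380e-01, -2.32849446e-05]), 'ft_force': array([0.12486487, 0.64551646, 0.03275525]), 'moment': array([-0.01642327, -0.0369123 , -0.01800393]), 'finger_force': 0.0, 'opening': 85.12452389915346}
```

```bash
python3 - <<'E'
import cv2
t=cv2.imread("pics/top0.png")[110:310,130:480];cv2.imwrite("pics/a.png",cv2.resize(t,(788,450),interpolation=cv2.INTER_CUBIC))
t=cv2.imread("pics/scene0.png")[100:320,150:480];cv2.imwrite("pics/b.png",cv2.resize(t,(792,528),interpolation=cv2.INTER_CUBIC))
E
```

```text
(no output)
```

View pics/a.png

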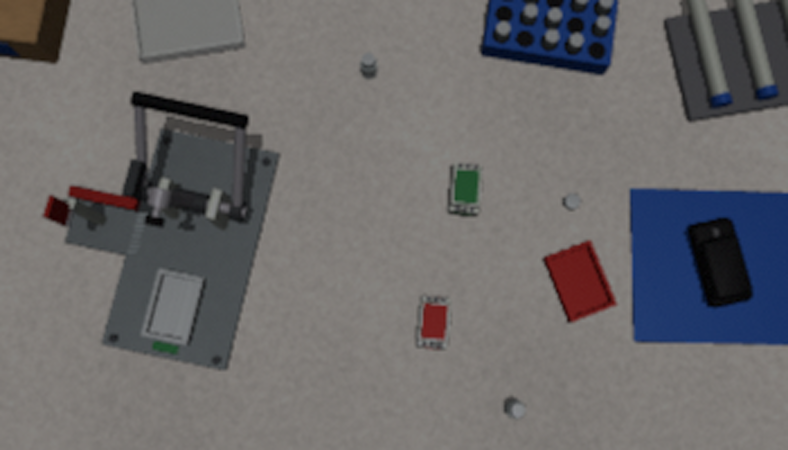

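View pics/b.png

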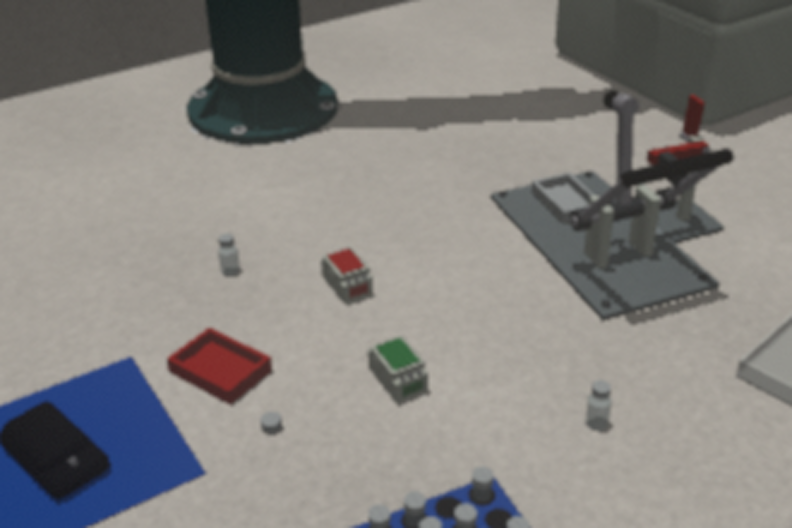

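```bash
cat > h.py <<'E'
from station import robot, effector, sensors, viewer, models
import cv2, numpy as np
from scipy.spatial.transform import Rotation as Ro
def quat(R): x,y,z,w=R.as_quat(); return [w,x,y,z]
def down(yaw): # tool down, tool y axis (closing) along world direction yaw+90deg
    return quat(Ro.from_euler('z',yaw)*Ro.from_euler('x',np.pi))
def plane(uv,z,R,t,p):
    uv=np.atleast_2d(uv).astype(float)
    r=np.c_[(uv[:,0]-p["cx"])/p["fx"],(uv[:,1]-p["cy"])/p["fy"],np.ones(len(uv))]@R
    c=-R.T@t; return c+r*((z-c[2])/r[:,2])[:,None]
def wrist_ext(st,p):
    w,x,y,z=st["ee_rot"]; T=np.eye(4);T[:3,:3]=Ro.from_quat([x,y,z,w]).as_matrix();T[:3,3]=st["tcp_pos"]
    M=np.linalg.inv(T@np.array(p["T_tool_cam"])); return M[:3,:3],M[:3,3]
def rect(mask,z,R,t,p):
    """min-area rectangle on the plane z: centre, yaw of the long side, sizes"""
    m=mask.astype(np.uint8); n,l,s,_=cv2.connectedComponentsWithStats(m)
    k=1+np.argmax(s[1:,4]); c=max(cv2.findContours((l==k).astype(np.uint8),0,2)[0],key=len)[:,0]
    P=plane(c,z,R,t,p)[:,:2]
    (cx,cy),(w,h),a=cv2.minAreaRect(P.astype(np.float32))
    if h>w:a+=90;w,h=h,w
    a=(a+90)%180-90
    return np.array([cx,cy]),np.deg2rad(a),(w,h)
def colmask(im,col):
    hsv=cv2.cvtColor(im,cv2.COLOR_BGR2HSV); h,s,v=cv2.split(hsv)
    ok=(s>110)&(v>50)
    return ok&((h<12)|(h>168)) if col=="red" else ok&(h>40)&(h<85)
E
python3 - <<'E'
from h import *; import pickle
D=pickle.load(open("d0.pkl","rb")); np.set_printoptions(precision=1,suppress=True)
im,d,p=D["top"]; R=np.array(p["R"]);t=np.array(p["t"])
def roi(m,u0,u1,v0,v1):
    o=np.zeros_like(m);o[v0:v1,u0:u1]=m[v0:v1,u0:u1];return o
r=colmask(im,"red");g=colmask(im,"green")
for n,m,z in (("green",roi(g,320,355,175,215),34),("red",roi(r,310,335,235,275),34),("tray",roi(r,365,410,210,260),18)):
    c,a,s=rect(m,z,R,t,p);print(n,c,round(np.rad2deg(a),1),np.array(s))
for uv,z in (((207,245.5),26),((358.5,290),40),((384,199),12),((205,262),13)): print(uv,plane(uv,z,R,t,p))
# plate corners crop
C=np.array([(277,152),(228,368),(104,343)])/2.251+[130,110]
P=plane(C,8,R,t,p);print(P, np.linalg.norm(np.diff(P,axis=0),axis=1)); v=P[0]-P[1];print("station yaw",np.rad2deg(np.arctan2(v[1],v[0])))
for n in("catch_tab","grip_bar"):
    b=D["top",n][0];print(n,plane(b["box"][:2],160,R,t,p))
E
```

```text
green [ 613.7 -153.1] 0.4 [36.1 24.4]
red [ 452.8 -116.4] 0.8 [36.6 26.3]
tray [ 504.9 -292.3] 21.9 [82.8 61.3]
(207, 245.5) [[464.2 185.8  26. ]]
(358.5, 290) [[ 357.  -211.8   40. ]]
(384, 199) [[ 603.3 -286.7   12. ]]
(205, 262) [[421.7 191.1  13. ]]
[[655.5  76.9   8. ]
 [393.2 121.4   8. ]
 [419.5 267.6   8. ]] [266.1 148.5]
station yaw -9.640215592637585
catch_tab [[558.9 245.2 160. ]]
grip_bar [[668.9 146.6 160. ]]
```

```bash
cat > s1.py <<'E'
from h import *; import pickle
np.set_printoptions(precision=1,suppress=True)
p0=sensors.read_state()["tcp_pos"]
robot.move_linear([p0[0],p0[1],320],vel=250)
V={}
p=viewer.camera_params("wrist")
for n,pos,yaw in (("st",[500,165,290],np.deg2rad(170)),("ca",[530,-190,250],np.pi)):
    robot.reach(pos,down(yaw)); robot.dwell(0.2)
    st=sensors.read_state(); im,d=viewer.grab_frame("wrist")
    V[n]=(st,im,d,p); cv2.imwrite(f"pics/w_{n}.png",im); print(st["clock"],st["tcp_pos"],st["qpos"])
    for k in (["nest","catch_tab","grip_bar"] if n=="st" else ["cart_green","cart_red","reject_floor","vial_b","cap"]):
        r=models.outline_of(k,"wrist"); V[n,k]=r; print(k,[(round(x["conf"],2),[int(v) for v in x["box"]]) for x in r[:3]])
pickle.dump(V,open("d1.pkl","wb"))
E
python3 s1.py
```

```text
3.9083 [500.  165.9 290. ] [-0.6  0.3  0.2  2.  -0.1  0.9  1.1]
nest [(0.78, [373, 226, 206, 289]), (0.46, [84, 167, 56, 54])]
catch_tab [(0.88, [423, 225, 101, 41])]
grip_bar [(0.89, [332, 361, 132, 27]), (0.35, [102, 286, 50, 49])]
5.65 [ 530.6 -188.5  250.1] [ 0.   0.4  0.3  2.  -0.2  0.8  2. ]
cart_green [(0.65, [346, 244, 39, 53])]
cart_red [(0.63, [385, 97, 47, 64])]
reject_floor []
vial_b [(0.63, [292, 6, 13, 13]), (0.57, [433, 344, 6, 9]), (0.26, [222, 146, 84, 92])]
cap [(0.61, [236, 230, 20, 14])]
```

View pics/w_st.png

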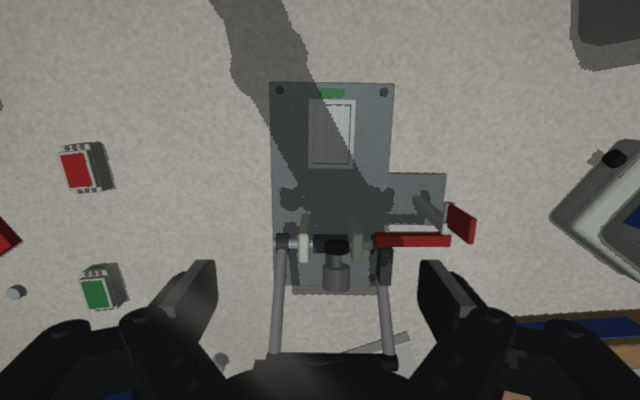

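View pics/w_ca.png

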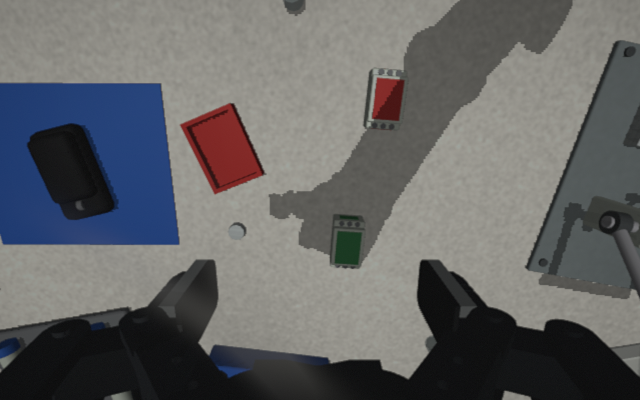

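```bash
python3 - <<'E'
from h import *; import pickle
np.set_printoptions(precision=1,suppress=True)
V=pickle.load(open("d1.pkl","rb"))
st,im,d,p=V["ca"]; R,t=wrist_ext(st,p)
def roi(m,u0,u1,v0,v1):
    o=np.zeros_like(m);o[v0:v1,u0:u1]=m[v0:v1,u0:u1];return o
r=colmask(im,"red");g=colmask(im,"green")
for n,m,z in (("green",roi(g,325,370,224,275),34),("red",roi(r,365,412,74,126),34),("tray",roi(r,170,275,95,200),18)):
    c,a,s=rect(m,z,R,t,p);print(n,c,round(np.rad2deg(a),1),np.array(s))
st,im,d,p=V["st"]; R,t=wrist_ext(st,p)
for n,m,z in (("green",roi(colmask(im,"green"),75,115,265,315),34),("red",roi(colmask(im,"red"),55,100,145,195),34)):
    c,a,s=rect(m,z,R,t,p);print("st view",n,c,round(np.rad2deg(a),1),np.array(s))
for n in("catch_tab","grip_bar"):
    print(n,plane(V["st",n][0]["box"][:2],160,R,t,p))
C=plane([(270,82),(394,83)],8,R,t,p);print(C)
c=im[70:190,250:410];c=cv2.convertScaleAbs(c,alpha=1.6,beta=10)
cv2.imwrite("pics/c.png",cv2.resize(c,(800,600),interpolation=cv2.INTER_CUBIC))
print("depth nest",d[160,330],d[130,320], "plate", d[180,330])
E
```

```text
green [ 615.3 -153. ] -4.2 [38.2 26. ]
red [ 452.4 -117.1] -4.4 [39.4 27.3]
tray [ 505.8 -292.9] 22.0 [83.4 60.4]
st view green [ 615.6 -154.3] -3.8 [38.4 26.3]
st view red [ 452.8 -118. ] -4.0 [39.4 27.8]
catch_tab [[542.3 251.3 160. ]]
grip_bar [[667.5 152.1 160. ]]
[[392.9 128.    8. ]
 [419.2 272.7   8. ]]
depth nest 421.5432 410.47745 plate 433.62265
```

View pics/c.png

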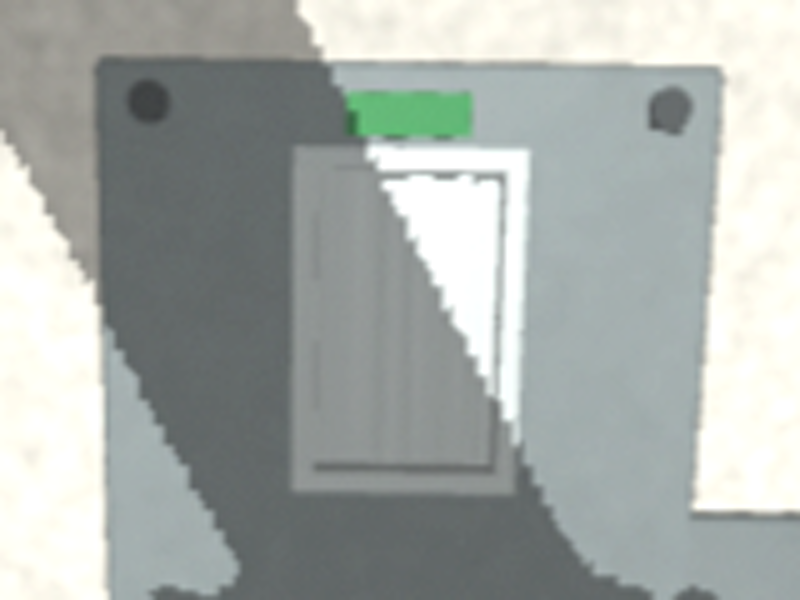

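```bash
python3 - <<'E'
from h import *; import pickle
np.set_printoptions(precision=1,suppress=True)
V=pickle.load(open("d1.pkl","rb"))
st,im,d,p=V["st"]; R,t=wrist_ext(st,p)
f=lambda U:(np.array(U)+.5)/5-.5+[250,70]
def rep(n,U,z):
    P=plane(f(U),z,R,t,p)[:,:2]; (c,s,a)=cv2.minAreaRect(P.astype(np.float32))
    e=P-np.roll(P,1,0); print(n,P.mean(0),np.linalg.norm(e,axis=1),np.rad2deg(np.arctan2(e[:,1],e[:,0])))
rep("rim",[(291,146),(530,150),(517,495),(290,492)],26)
rep("plate",[(98,60),(720,68),(691,513)],8)
print("plate z from depth:", end=' ')
for u,v in ((330,180),(290,100),(380,120),(330,150),(315,140),(330,160),(304+4,160),(353,120)):
    x=np.array([(u-p["cx"])/p["fx"],(v-p["cy"])/p["fy"],1])*d[v,u]; print((u,v),R.T@(x-t))
P=plane(np.array([(270+0.,82),(272,287)]),8,R,t,p);print(P)
# grip bar & tab from masks via depth
for n in("catch_tab","grip_bar"):
    m=V["st",n][0]["mask"]; v,u=np.nonzero(m); z=d[v,u]; ok=z>0;u,v,z=u[ok],v[ok],z[ok]
    X=(np.c_[(u-p["cx"])/p["fx"],(v-p["cy"])/p["fy"],np.ones(len(u))]*z[:,None]-t)@R
    print(n,len(X),np.median(X,0),X.min(0),X.max(0)); yw=np.deg2rad(-10)
    Q=X[:,:2]@np.array([[np.cos(yw),-np.sin(yw)],[np.sin(yw),np.cos(yw)]])
    k=X[:,2]>np.percentile(X[:,2],90); print(" top",X[k].mean(0))
E
```

```text
rim [464.4 188.9] [80.3 55.  80.2 55.2] [ 169.5   79.2  -10.3 -100.6]
plate [445.4 217.5] [182.7 147.5 106.9] [-136.4   79.4  -10.2]
plate z from depth: (330, 180) [522.  179.    7.8]
(290, 100) [417.  147.4   8. ]
(380, 120) [458.7 251.1   8.3]
(330, 150) [483.4 185.1  14.6]
(315, 140) [468.5 168.9  12.3]
(330, 160) [495.8 183.1  12.8]
(308, 160) [491.7 155.9   8.8]
(353, 120) [452.1 216.9  26.8]
[[392.9 128.    8. ]
 [659.4  73.9   8. ]]
catch_tab 1999 [565.1 277.7 120.1] [541.3 212.7   1.1] [588.1 321.4 163.2]
 top [553.  290.6 160.6]
grip_bar 1312 [654.7 155.2 169.5] [487.8  69.3  -1.2] [836.1 236.6 367.6]
 top [605.6 186.4 240.7]
```

```bash
cat >> h.py <<'E'
SY=np.deg2rad(-10.4); NEST=np.array([464.4,188.9])
XH=np.array([np.cos(SY),np.sin(SY)]); YH=np.array([-np.sin(SY),np.cos(SY)])
def W(x,y,z): return [*(NEST+x*XH+y*YH),z]
def info(tag):
    s=sensors.read_state(); print(tag,"t=%.1f"%s["clock"],"tcp",np.round(s["tcp_pos"],1),"F",np.round(s["ft_force"],1),"open %.1f"%s["opening"],"ff %.1f"%s["finger_force"]); return s
def pick(xy,yaw,zh=110):
    robot.reach([*xy,zh],down(yaw)); robot.move_linear([*xy,14],vel=150)
    effector.move_gripper(20,40); info("grasped"); robot.move_linear([*xy,zh],vel=200)
    return info("lifted")
def place(xy,yaw,zf,zh=110):
    robot.reach([*xy,zh],down(yaw)); robot.move_linear([*xy,zf+24],vel=200); info("above")
    robot.move_linear([*xy,zf+14.5],vel=50); info("down")
    effector.move_gripper(58); info("released"); robot.move_linear([*xy,zh+30],vel=200)
E
cat > s2.py <<'E'
from h import *
effector.move_gripper(62)
s=pick([452.6,-117.3],np.pi+np.deg2rad(-4.2))
if s["opening"]>33: place([505.8,-292.9],np.pi+np.deg2rad(22),5)
im,d=viewer.grab_frame("top"); cv2.imwrite("pics/d.png",cv2.resize(im[150:310,290:450],(640,640)))
info("end")
E
python3 s2.py
```

```text
grasped t=8.2 tcp [ 453.3 -117.5   15. ] F [-0.8  0.   6.4] open 35.3 ff 40.2
lifted t=8.8 tcp [ 452.4 -116.9  109.9] F [-0.   0.6 -0.8] open 35.1 ff 39.9
above t=10.1 tcp [ 506.  -291.5   29. ] F [ 0.  -0.1 -0.6] open 35.2 ff 39.9
down t=10.5 tcp [ 506.5 -293.1   20.2] F [-0.4  0.5  0.6] open 35.2 ff 40.0
released t=10.8 tcp [ 505.7 -292.9   19.6] F [-0.   0.7  0.9] open 58.0 ff 0.0
end t=11.6 tcp [ 504.8 -292.2  138.8] F [-0.1  0.3  0.1] open 58.1 ff 0.0
```

```bash
cat > s3.py <<'E'
from h import *
q=np.pi+SY
def look(n):
    robot.dwell(.2); st=sensors.read_state(); im,d=viewer.grab_frame("wrist"); p=viewer.camera_params("wrist"); return im,d,p,*wrist_ext(st,p)
robot.reach([530,-190,250],down(np.pi)); A,d,p,R,t=look(1)
m=colmask(A,"red").copy(); v,u=np.nonzero(m); P=plane(np.c_[u,v],18,R,t,p); k=np.hypot(P[:,0]-505.8,P[:,1]+292.9)<60
X=(np.c_[(u-p["cx"])/p["fx"],(v-p["cy"])/p["fy"],np.ones(len(u))]*d[v,u][:,None]-t)@R
near=np.hypot(X[:,0]-505.8,X[:,1]+292.9)<16; print("red tag height (want 39)",np.percentile(X[near,2],[5,50,95]))
s=pick([615.3,-153.5],np.pi+np.deg2rad(-4.0))
assert s["opening"]>33
robot.reach([470,0,190],down(q))
place(NEST,q,13,150)
robot.reach(W(0,-30,290),down(q)); B,d,p,R,t=look(2)
v,u=np.nonzero(colmask(B,"green")); X=(np.c_[(u-p["cx"])/p["fx"],(v-p["cy"])/p["fy"],np.ones(len(u))]*d[v,u][:,None]-t)@R
near=np.hypot(X[:,0]-NEST[0],X[:,1]-NEST[1])<15; print("green tag height (want 47)",np.percentile(X[near,2],[5,50,95]),X[near].mean(0))
cv2.imwrite("pics/e.png",np.hstack([A[60:360,100:500],B[60:360,200:600]])); info("end")
E
python3 s3.py
```

```text
red tag height (want 39) [39.25752907 40.49688829 41.59877176]
grasped t=14.4 tcp [ 616.4 -153.9   15.5] F [-0.2  0.2  6.5] open 35.4 ff 42.1
lifted t=15.0 tcp [ 614.5 -153.   109.4] F [ 0.1 -0.3 -0.9] open 35.2 ff 41.4
above t=17.4 tcp [465.4 187.8  37.7] F [ 0.3  0.1 -1. ] open 35.3 ff 41.4
down t=17.8 tcp [465.8 189.3  28.3] F [ 0.3 -0.1  3.8] open 35.0 ff 42.1
released t=18.1 tcp [464.1 188.9  27.4] F [ 0.1 -0.  -0.1] open 57.9 ff 0.0
green tag height (want 47) [47.24059604 48.42148493 49.71351569] [464.40566328 189.16279155  48.43743845]
end t=19.8 tcp [458.1 159.5 288.4] F [-0.5 -0.6  1.5] open 57.7 ff 0.0
```

View pics/e.png

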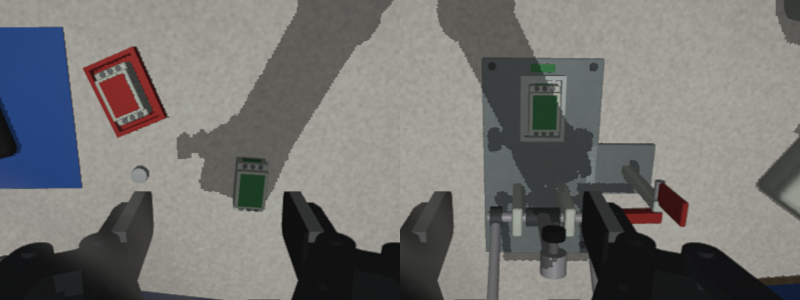

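```bash
cat > s4.py <<'E'
from h import *
q=np.pi+SY; w=14
robot.reach(W(66,80,215),down(q)); effector.move_gripper(0,20)
robot.move_linear(W(66,80,110+38-w),vel=150); info("beside tab")
for th in np.linspace(0,1.45,9):
    robot.move_linear(W(66,115+38*np.sin(th)-(3+w)*np.cos(th),110+38*np.cos(th)+(3+w)*np.sin(th)-w),vel=60)
    s=info("th %.2f"%th)
    if np.linalg.norm(s["ft_force"])>25: break
else:
    z=116.
    while s["ft_force"][2]<8 and z>111:
        z-=1; robot.move_linear(W(66,152,z),vel=30); robot.dwell(.1); s=info("z %.0f"%z)
p=s["tcp_pos"]; robot.move_linear([p[0],p[1],215],vel=200)
robot.reach(W(60,0,300),down(q)); robot.dwell(.2)
im,d=viewer.grab_frame("wrist"); a,_=viewer.grab_frame("scene")
b=cv2.resize(a[120:220,350:490],(560,400)); cv2.imwrite("pics/f.png",np.hstack([im[100:400,260:500],b[:300]])); info("end")
E
python3 s4.py
```

```text
beside tab t=21.7 tcp [544.3 255.8 134.4] F [ 0.3  0.7 -0.3] open 0.2 ff 0.0
th 0.00 t=22.2 tcp [547.1 274.3 134.3] F [-1.1 -0.2  0.9] open 0.0 ff 0.0
th 0.18 t=22.4 tcp [548.4 280.9 136.6] F [ 0.2 -0.1  0. ] open -0.2 ff 0.0
th 0.36 t=22.7 tcp [549.8 288.5 137.6] F [-0.4 -0.3  0.3] open 0.1 ff 0.1
th 0.54 t=23.0 tcp [551.2 296.1 137.3] F [ 0.6 -0.3  0.1] open -0.2 ff 0.0
th 0.72 t=23.3 tcp [552.5 303.4 135.6] F [ 0.1 -0.6 -0.5] open 0.0 ff 0.0
th 0.91 t=23.5 tcp [553.8 310.3 132.7] F [-0.1  0.4 -0.2] open -0.3 ff 0.0
th 1.09 t=23.8 tcp [554.8 316.4 128.5] F [ 0.1  0.2 -0.1] open -0.3 ff 0.0
th 1.27 t=24.1 tcp [555.6 321.6 123.2] F [-0.7 -0.2  1.6] open 0.2 ff 0.0
th 1.45 t=24.4 tcp [557.2 324.6 118. ] F [-1.1 -2.6  5.4] open -0.3 ff 3.1
z 115 t=24.7 tcp [557.3 324.7 117.6] F [-4.1 -6.  18.1] open -0.0 ff 9.6
end t=26.4 tcp [523.3 179.5 299.1] F [ 0.4 -0.3 -0.6] open 0.4 ff 0.0
```

View pics/f.png

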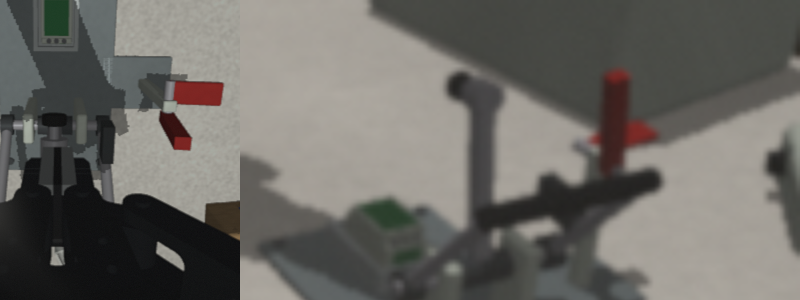

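```bash
cat > s5.py <<'E'
from h import *
q=SY+np.pi/2
def tgt(L,r=125): a=L-.7; return W(120-r*np.sin(a),0,70+r*np.cos(a)-19)
def ang(s):
    d=s["tcp_pos"]-np.array(W(120,0,70)); x=d[:2]@XH; z=d[2]+19
    return .7+np.arctan2(-x,z),np.hypot(x,z),d[:2]@YH
if __name__=="__main__":
    effector.move_gripper(45); x,y,z=tgt(0)
    robot.reach([x,y,270],down(q)); info("hover"); robot.move_linear([x,y,z],vel=120); s=info("at bar")
    if np.linalg.norm(s["ft_force"])<8:
        effector.move_gripper(5,70); robot.dwell(.2); s=info("gripped"); print("ang,r,y",np.round(ang(s),3))
        im,_=viewer.grab_frame("scene"); im2,_=viewer.grab_frame("wrist")
        cv2.imwrite("pics/g.png",np.hstack([cv2.resize(im[100:220,350:490],(350,300)),im2[100:400,100:540]]))
E
python3 s5.py
```

```text
hover t=28.0 tcp [661.2 152.9 269.9] F [-0.7  0.2 -0.1] open 44.7 ff 0.0
at bar t=29.1 tcp [662.4 152.6 147.5] F [-0.3  0.1 -0.4] open 44.9 ff 0.0
gripped t=29.7 tcp [661.4 152.9 147.5] F [-3.3  0.1  5.5] open 13.9 ff 68.2
ang,r,y [6.00000e-03 1.25515e+02 1.69000e-01]
```

View pics/g.png

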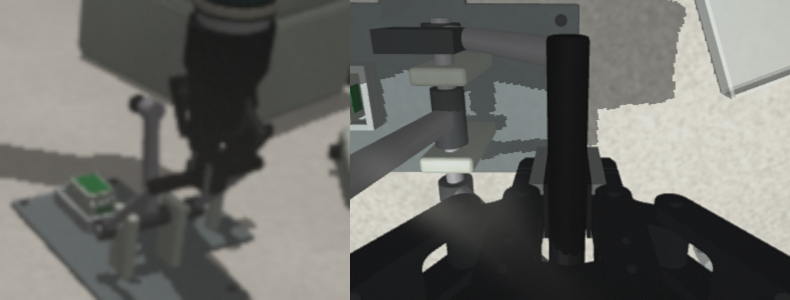

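```bash
cat > s6.py <<'E'
from s5 import *
for L in np.r_[np.arange(.1,1.31,.1),1.35,1.38,1.40,1.415]:
    robot.move_linear(tgt(L),vel=60); s=info("L %.3f"%L); a=ang(s); print("   ang %.3f r %.1f"%a[:2])
    if np.linalg.norm(s["ft_force"])>45 or s["opening"]<8: break
robot.dwell(.4); s=info("end"); print(np.round(ang(s),3))
E
python3 s6.py
```

```text
L 0.100 t=30.2 tcp [652.3 154.6 154.6] F [ 1.3 -0.1 -0.7] open 13.9 ff 68.3
   ang 0.099 r 125.6
L 0.200 t=30.6 tcp [641.7 156.6 161.3] F [ 2.6 -0.1  2. ] open 13.7 ff 68.4
   ang 0.200 r 125.7
L 0.300 t=30.9 tcp [630.7 158.7 166.8] F [3.  0.8 2.5] open 13.5 ff 68.5
   ang 0.300 r 125.7
L 0.400 t=31.3 tcp [619.2 160.8 171. ] F [3.8 0.5 4.6] open 13.8 ff 68.7
   ang 0.398 r 125.7
L 0.500 t=31.6 tcp [607.4 163.  174.2] F [3.5 1.  6.9] open 13.7 ff 68.8
   ang 0.497 r 125.8
L 0.600 t=32.0 tcp [595.1 165.4 176.2] F [2.9 1.9 7.6] open 13.9 ff 68.9
   ang 0.598 r 125.8
L 0.700 t=32.3 tcp [582.6 167.8 176.8] F [3.1 2.  8.9] open 13.9 ff 69.0
   ang 0.699 r 125.8
L 0.800 t=32.7 tcp [569.9 170.1 176.2] F [0.6 2.  9.1] open 14.0 ff 69.1
   ang 0.802 r 125.8
L 0.900 t=33.1 tcp [557.  172.6 174.1] F [ 1.1  1.8 10.2] open 13.6 ff 69.2
   ang 0.908 r 125.9
L 1.000 t=33.4 tcp [544.1 175.  170.7] F [-1.7  2.6  9.9] open 13.9 ff 69.2
   ang 1.016 r 125.9
L 1.100 t=33.8 tcp [531.9 177.3 165.9] F [-0.2  3.   9. ] open 13.9 ff 69.1
   ang 1.122 r 125.9
L 1.200 t=34.1 tcp [521.2 179.3 160.4] F [-1.4  4.4  8. ] open 13.4 ff 69.0
   ang 1.218 r 125.9
L 1.300 t=34.5 tcp [511.3 181.1 154. ] F [-1.9  3.2  7.8] open 13.6 ff 69.0
   ang 1.313 r 125.9
L 1.350 t=34.7 tcp [507.7 181.8 151.1] F [-1.1  4.4 11.6] open 14.1 ff 69.4
   ang 1.350 r 125.8
L 1.380 t=35.0 tcp [505.8 182.2 149.6] F [-1.5  4.4 15.9] open 14.2 ff 69.7
   ang 1.370 r 125.7
L 1.400 t=35.2 tcp [504.5 182.5 148.5] F [-2.   2.8 17.1] open 13.5 ff 70.0
   ang 1.383 r 125.7
L 1.415 t=35.5 tcp [503.6 182.7 147.7] F [-3.   3.  21.1] open 13.9 ff 70.2
   ang 1.393 r 125.7
end t=35.9 tcp [503.6 182.6 147.7] F [-2.8  2.5 20.4] open 14.0 ff 70.2
[  1.393 125.668   0.913]
```

```bash
cat > s7.py <<'E'
from s5 import *
def rep(n):
    s=sensors.read_state(); F=s["ft_force"]; fx=F[:2]@XH; a=ang(s)
    ft=fx*np.cos(.7)+F[2]*np.sin(.7); fr=-fx*np.sin(.7)+F[2]*np.cos(.7)
    print(n,"ang %.4f r %.1f tang %.1f rad %.1f open %.1f"%(a[0],a[1],ft,fr,s["opening"]),"|F| %.1f"%np.linalg.norm(F)); return a[0],ft
rep("start")
for L in np.arange(1.415,1.49,.01):
    robot.move_linear(tgt(L,127),vel=30); robot.dwell(.25); a,ft=rep("L %.3f"%L)
    if ft>22: break
im,_=viewer.grab_frame("scene"); t,_=viewer.grab_frame("top"); im2,_=viewer.grab_frame("wrist")
cv2.imwrite("pics/h.png",np.hstack([cv2.resize(im[110:230,350:470],(400,400)),im2[:,100:500]])); info("end")
E
python3 s7.py
```

```text
start ang 1.3930 r 125.7 tang 10.7 rad 17.7 open 14.0 |F| 20.7
L 1.415 ang 1.3802 r 125.8 tang 8.9 rad 6.1 open 14.0 |F| 11.2
L 1.425 ang 1.3865 r 125.7 tang 12.1 rad 7.9 open 13.6 |F| 14.7
L 1.435 ang 1.3933 r 125.7 tang 10.9 rad 10.2 open 13.9 |F| 15.2
L 1.445 ang 1.3980 r 125.7 tang 13.1 rad 12.0 open 14.2 |F| 17.9
L 1.455 ang 1.3985 r 125.6 tang 15.1 rad 15.2 open 13.8 |F| 21.5
L 1.465 ang 1.3988 r 125.5 tang 19.8 rad 19.9 open 13.8 |F| 28.1
L 1.475 ang 1.3991 r 125.4 tang 22.9 rad 23.2 open 13.9 |F| 32.6
end t=39.5 tcp [503.2 182.9 147. ] F [ 1.9 -0.4 32.5] open 14.2 ff 71.9
```

View pics/h.png

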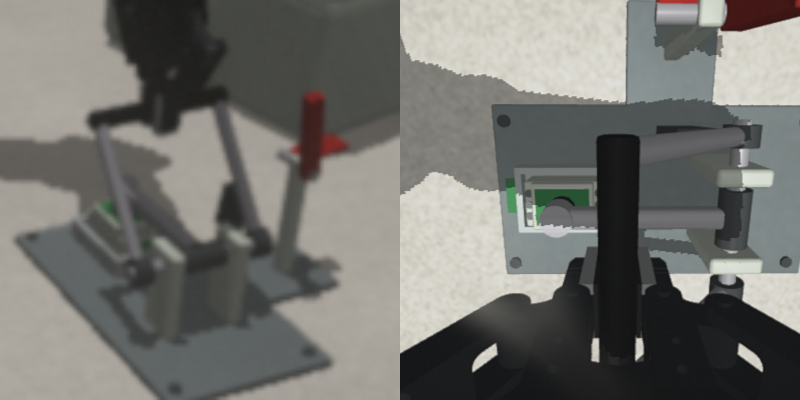

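```bash
python3 - <<'E'
from s5 import *
robot.move_linear(tgt(1.467,127),vel=30); robot.dwell(.5); s=info("final"); print(ang(s))
if ang(s)[0]>1.397: print(robot.sign_off())
E
```

```text
final t=40.3 tcp [503.2 182.8 147.1] F [ 2.3  0.4 29.1] open 13.9 ff 71.4
(np.float64(1.3990375642586117), np.float64(125.53058721116274), np.float64(1.0314442835621833))
the job is handed in; nothing more can be done
None
```

The job is handed in at 40.3 s: green cartridge flat in the nest, red flat in the reject tray, catch fully aside, and the lever still gripped at its stop (about 1.399 of 1.4 rad by arm position) with the foot on the green cartridge; the vials, cap and mouse were never approached, but I did not re-check them afterwards.

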